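# Make up two machine repair kits

## Task

Make up the two repair kits from the parts standing on the bench: the brass flanged bush, the steel hex nut and the blue buffer go into the small mint-green tray, the black guide pillar and the steel pinion into the small sand-coloured one (each has three compartments). Set every part down gently and upright on its foot, one to a compartment (any compartment of its tray; one in the sand tray stays empty). Leave the aluminium bush and the brass hex nut standing where they are.

Things in the scene. Friction and masses are not known exactly. Their poses are not given: they have to be found in the camera images.
- mint_tray: Mint-green open tray, fixed to the bench, 208 mm long (its x axis), 76 mm wide (y), 20 mm high, with a row of three equal open compartments along its length. Compartment centres at x = -68, 0 and +68 mm, y = 0; each is 64 mm (x) by 68 mm (y) inside, floor 4 mm above the tray's underside; walls and dividers 4 mm thick, 20 mm high. Origin: centre of the tray's underside, z up.
- sand_tray: Sand-coloured (beige) open tray, fixed to the bench, 208 mm long (its x axis), 76 mm wide (y), 20 mm high, with a row of three equal open compartments along its length. Compartment centres at x = -68, 0 and +68 mm, y = 0; each is 64 mm (x) by 68 mm (y) inside, floor 4 mm above the tray's underside; walls and dividers 4 mm thick, 20 mm high. Origin: centre of the tray's underside, z up.
- brass_bush: Brass (yellow) flanged bush standing on its flange: flange 44 mm diameter, 6 mm thick, above it a plain cylinder 30 mm in diameter to 45 mm total height, dark bore seen on top. Origin: centre of its underside; z points up along its axis. It is round: its yaw does not matter.
- steel_nut: Steel (grey) long hexagonal coupling nut standing on end, 30 mm across flats (34.6 mm across corners), 45 mm tall, dark bore seen on top. Origin: centre of its underside; z points up along its axis. The x axis is square to one pair of flats (the others are 60 degrees round).
- blue_buffer: Blue machine buffer: steel foot disc 40 mm diameter, 5 mm thick, blue cylinder 32 mm in diameter from 5 to 45 mm height, thin steel stud (8 mm diameter) on top to 54 mm. Origin: centre of its underside; z points up along its axis. It is round: its yaw does not matter.
- black_pillar: Black guide pillar: foot disc 40 mm diameter, 6 mm thick, above it a plain cylinder 28 mm in diameter to 50 mm total height, small grey spot on top. Origin: centre of its underside; z points up along its axis. It is round: its yaw does not matter.
- steel_pinion: Steel pinion: toothed wheel 43 mm diameter, 14 mm thick at the bottom, above it a plain hub 26 mm in diameter to 45 mm total height, small dark bore on top. Origin: centre of its underside; z points up along its axis. It is round: its yaw does not matter.
- alu_bush: Spare, not to be moved. Aluminium (silver-white) flanged bush standing on its flange: flange 44 mm diameter, 6 mm thick, above it a plain cylinder 30 mm in diameter to 45 mm total height, dark bore seen on top. Origin: centre of its underside; z points up along its axis. It is round: its yaw does not matter.
- brass_nut: Spare, not to be moved. Brass (yellow) long hexagonal coupling nut standing on end, 30 mm across flats (34.6 mm across corners), 45 mm tall, dark bore seen on top. Origin: centre of its underside; z points up along its axis. The x axis is square to one pair of flats (the others are 60 degrees round).

How it is judged (in metres and radians):
At the end, for the whole second after the job is handed in: Each kit part is in its tray, alone in a compartment (within 20 mm of its centre along the tray, 22 mm across), foot on the floor (origin 1 to 8 mm above the tray underside), upright within 0.1 rad, released, at rest; both spares upright, within 15 mm of their start (y of brass_bush in the frame of mint_tray between -0.022 and 0.022 m and z of brass_bush in the frame of mint_tray between 0.001 and 0.008 m and angle between each of brass_bush, steel_nut, blue_buffer, black_pillar, steel_pinion, alu_bush, brass_nut's own z axis and vertical below 0.1 rad and linear speed of each of brass_bush, steel_nut, blue_buffer, black_pillar, steel_pinion below 0.02 m/s and y of steel_nut in the frame of mint_tray between -0.022 and 0.022 m and z of steel_nut in the frame of mint_tray between 0.001 and 0.008 m and y of blue_buffer in the frame of mint_tray between -0.022 and 0.022 m and z of blue_buffer in the frame of mint_tray between 0.001 and 0.008 m and ((x of brass_bush in the frame of mint_tray between -0.088 and -0.048 m and x of steel_nut in the frame of mint_tray between -0.02 and 0.02 m and x of blue_buffer in the frame of mint_tray between 0.048 and 0.088 m) or (x of brass_bush in the frame of mint_tray between -0.088 and -0.048 m and x of steel_nut in the frame of mint_tray between 0.048 and 0.088 m and x of blue_buffer in the frame of mint_tray between -0.02 and 0.02 m) or (x of brass_bush in the frame of mint_tray between -0.02 and 0.02 m and x of steel_nut in the frame of mint_tray between -0.088 and -0.048 m and x of blue_buffer in the frame of mint_tray between 0.048 and 0.088 m) or (x of brass_bush in the frame of mint_tray between -0.02 and 0.02 m and x of steel_nut in the frame of mint_tray between 0.048 and 0.088 m and x of blue_buffer in the frame of mint_tray between -0.088 and -0.048 m) or (x of brass_bush in the frame of mint_tray between 0.048 and 0.088 m and x of steel_nut in the frame of mint_tray between -0.088 and -0.048 m and x of blue_buffer in the frame of mint_tray between -0.02 and 0.02 m) or (x of brass_bush in the frame of mint_tray between 0.048 and 0.088 m and x of steel_nut in the frame of mint_tray between -0.02 and 0.02 m and x of blue_buffer in the frame of mint_tray between -0.088 and -0.048 m)) and y of black_pillar in the frame of sand_tray between -0.022 and 0.022 m and z of black_pillar in the frame of sand_tray between 0.001 and 0.008 m and y of steel_pinion in the frame of sand_tray between -0.022 and 0.022 m and z of steel_pinion in the frame of sand_tray between 0.001 and 0.008 m and ((x of black_pillar in the frame of sand_tray between -0.088 and -0.048 m and x of steel_pinion in the frame of sand_tray between -0.02 and 0.02 m) or (x of black_pillar in the frame of sand_tray between -0.088 and -0.048 m and x of steel_pinion in the frame of sand_tray between 0.048 and 0.088 m) or (x of black_pillar in the frame of sand_tray between -0.02 and 0.02 m and x of steel_pinion in the frame of sand_tray between -0.088 and -0.048 m) or (x of black_pillar in the frame of sand_tray between -0.02 and 0.02 m and x of steel_pinion in the frame of sand_tray between 0.048 and 0.088 m) or (x of black_pillar in the frame of sand_tray between 0.048 and 0.088 m and x of steel_pinion in the frame of sand_tray between -0.088 and -0.048 m) or (x of black_pillar in the frame of sand_tray between 0.048 and 0.088 m and x of steel_pinion in the frame of sand_tray between -0.02 and 0.02 m)) and distance of each of alu_bush, brass_nut from where it was at the start of the episode below 0.015 m); the robot touches nothing.
It fails at once if the aluminium bush or the brass hex nut is moved more than 15 mm or knocked over (distance of any of alu_bush, brass_nut from where it was at the start of the episode above 0.015 m or angle between any of alu_bush, brass_nut's own z axis and vertical above 0.4 rad).
It fails at once if a part is dropped or thrown into a tray (faster than 0.6 m/s when its underside is less than 50 mm above the tray's underside, inside the tray) ((linear speed of brass_bush above 0.6 m/s and z of brass_bush in the frame of mint_tray below 0.05 m and x of brass_bush in the frame of mint_tray between -0.104 and 0.104 m and y of brass_bush in the frame of mint_tray between -0.038 and 0.038 m) or (linear speed of brass_bush above 0.6 m/s and z of brass_bush in the frame of sand_tray below 0.05 m and x of brass_bush in the frame of sand_tray between -0.104 and 0.104 m and y of brass_bush in the frame of sand_tray between -0.038 and 0.038 m) or (linear speed of steel_nut above 0.6 m/s and z of steel_nut in the frame of mint_tray below 0.05 m and x of steel_nut in the frame of mint_tray between -0.104 and 0.104 m and y of steel_nut in the frame of mint_tray between -0.038 and 0.038 m) or (linear speed of steel_nut above 0.6 m/s and z of steel_nut in the frame of sand_tray below 0.05 m and x of steel_nut in the frame of sand_tray between -0.104 and 0.104 m and y of steel_nut in the frame of sand_tray between -0.038 and 0.038 m) or (linear speed of blue_buffer above 0.6 m/s and z of blue_buffer in the frame of mint_tray below 0.05 m and x of blue_buffer in the frame of mint_tray between -0.104 and 0.104 m and y of blue_buffer in the frame of mint_tray between -0.038 and 0.038 m) or (linear speed of blue_buffer above 0.6 m/s and z of blue_buffer in the frame of sand_tray below 0.05 m and x of blue_buffer in the frame of sand_tray between -0.104 and 0.104 m and y of blue_buffer in the frame of sand_tray between -0.038 and 0.038 m) or (linear speed of black_pillar above 0.6 m/s and z of black_pillar in the frame of mint_tray below 0.05 m and x of black_pillar in the frame of mint_tray between -0.104 and 0.104 m and y of black_pillar in the frame of mint_tray between -0.038 and 0.038 m) or (linear speed of black_pillar above 0.6 m/s and z of black_pillar in the frame of sand_tray below 0.05 m and x of black_pillar in the frame of sand_tray between -0.104 and 0.104 m and y of black_pillar in the frame of sand_tray between -0.038 and 0.038 m) or (linear speed of steel_pinion above 0.6 m/s and z of steel_pinion in the frame of mint_tray below 0.05 m and x of steel_pinion in the frame of mint_tray between -0.104 and 0.104 m and y of steel_pinion in the frame of mint_tray between -0.038 and 0.038 m) or (linear speed of steel_pinion above 0.6 m/s and z of steel_pinion in the frame of sand_tray below 0.05 m and x of steel_pinion in the frame of sand_tray between -0.104 and 0.104 m and y of steel_pinion in the frame of sand_tray between -0.038 and 0.038 m)).
It also fails if it takes over 120 s, if anything falls off the work surface, if the arm or the gripper's body presses on something with over 40 N, if the wrist force passes 120 N, or if a joint passes its speed limit or range.

## Robot

A 7-joint arm with a two-finger parallel gripper is mounted at the origin on the work surface. World frame = base frame: x ahead of the robot, y to its left, z up, the work surface at z = 0. Lengths are in m, angles in degrees, forces in N, time in s.
With the tool pointing down it reaches from about 0.4 to 0.75 m from the base axis. Payload 19.5 kg.
Tool frame: the origin (TCP) lies midway between the tips of the shut fingers; the grasp point (between the pads) lies 19 mm behind it; z points along the fingers, y is the line along which they close (so a half turn about z gives the same grasp; the last joint's range is limited). The gripper opens to 85 mm and grips with 20 to 120 N. Pads are 22 mm wide; open, the fingers measure 114 mm over their backs; the gripper's body (76 mm by 85 mm) begins 54 mm behind the grasp point. The pads swing forward as they close: fully open they stand 13 mm farther back than shut.
Start: joints at [67.34, 40.479, -1.581, 85.061, 1.261, 54.483, -4.326], TCP at [0.199, -0.539, 0.231] pointing down, gripper open.
Joint ranges: [-155.06, 155.06], [-18.47, 123.98], [-90, 86.84], [0, 140.48], [-83.41, 263.41], [0, 116], [-161.91, 161.91]. Speed limits (degrees/s): [108.29, 108.29, 147.25, 147.25, 172.46, 172.46, 172.46].

## Interface

Orientations are given as a 3x3 rotation matrix whose columns are the frame's x, y, z axes.
In Python, from cell import sensors, read_camera, order, look_for, trace, tip_of gives the robot as it stands.
- The arm moves only by the shell command python3 -m inch 'ROWS' [FORCE]. ROWS is JSON, a list that holds one entry, the list of rows, each a list of 7 numbers: the turn, a rotation vector about the tool's x, y, z as a fraction of full scale, then the shift along the tool's x, y, z as a fraction of full scale, then the closure, from -1 (fully open) to 1 (shut). A call has exactly 8 rows; each row shifts and turns the commanded pose from where the row before left it, along the tool's axes as they then stand; what a row does not reach is not made up. Full scale, the value 1, is 0.04 m for a shift and 0.15 rad for a turn. A row lasts 1/8 s, in which the tool goes at most 62.5 mm and 10.7 degrees, less where a joint would pass 70% of its speed; a pose out of reach is approached as far as the arm can. A call with a number of a shift or a turn outside -1 to 1 is refused whole. A call with a gripper value outside its range is refused whole. The fingers move at their own pace and stop on an object; FORCE is the grip in N (left out, the last holds). Time passes only in rows, so rows that do not move let the fingers close, or fill a call up. It gives the time, the measured TCP pose, the force, the opening and the grip force at its end, in the units of the state.
- sensors.read_state(): the state, without advancing time (a new reading comes with each control period).
- read_camera(name): name is "scene" or "top"; returns a dict with "frame" (384x512x3 uint8, blue, green, red), "z_map" (384x512 float32, m along the optical axis (not along the pixel's ray), 0 where there is no reading), "fovy" (degrees; the focal length in pixels is half the picture's height over the tangent of half this angle, whatever the lens; pixels are square), "cx", "cy" (the principal point, pixels), "dist" ([k1, k2, p1, p2, k3] as OpenCV has them; the pictures are not rectified), "pose" (4x4, takes a point from camera to world coordinates). Camera axes: x right, y down, z forward; pixel columns grow to the right and rows downward; lengths in m; the calibration is good to about 2 mm. A picture is of the moment at which its call begins.
- order.sign_off(): hands the job in; it is judged then, once.
Trained networks look in a picture, given as the dict that the camera call returned (one of the last four; its "shot" number tells which), for a name from the list of things; names that differ only in an ending like _2 or _b are one class to them, and where a whole thing is asked for, a point or a joint stands for the part that bears it (a point fixed in the world has none). Each returns a list of dicts, best first, with "confidence" (0 to 1); they miss things now and then, are a little off and sometimes report something else, mostly with a low value. They report only what shows in the picture. A call takes as long as a camera call.
- look_for(picture, name): "point" ([x, y, z] in m, in world coordinates, good to about 4 mm: the middle of the surface that is visible of it).
- trace(picture, name): "mask" (384x512 bool, what is visible of it).
- tip_of(picture, name): "point" ([x, y, z] in m, in world coordinates, good to about 4 mm: a listed point, or the origin of a listed thing).
The state is a dict: "time_s": time; "joints": joint angles; "dq": joint speeds; "tau": joint torques, N m; "tool_pos": TCP position; "ee_rot": TCP orientation; "contact_force": force on the tool from outside, world axes, zero at the start; "moment": the same for the moment, N m; "opening": opening from 0.0 (shut) to 1.0 (fully open); "grasp_force": force on a finger pad.
Only numpy, scipy, OpenCV 4.12 (cv2) and the standard library are available. Lean on these libraries where they do the work, as an engineer would, in place of code of your own. Each camera call takes 0.05 s, during which the arm holds its last target. There are 200 camera calls.

## Working session

There is one attempt and no reset: what is moved stays moved. The work goes in short steps, Python scripts to look and compute and a shell command to move; the robot and the scene stay as the last step left them, time stands still between calls to the robot, and variables do not carry over. Pictures are saved under pics/ and viewed, at most 14 in all, crops included, and the job is handed in when it is done.

```bash
ls; mkdir -p pics
cat > h.py <<'E'
import numpy as np, cv2
from cell import sensors, read_camera, order, look_for, trace, tip_of
N=["mint_tray","sand_tray","brass_bush","steel_nut","blue_buffer","black_pillar","steel_pinion","alu_bush","brass_nut"]
def cloud(p):
    h,w=p["z_map"].shape; f=h/2/np.tan(np.radians(p["fovy"])/2)
    K=np.array([[f,0,p["cx"]],[0,f,p["cy"]],[0,0,1]])
    u,v=np.meshgrid(np.arange(w),np.arange(h))
    q=cv2.undistortPoints(np.stack([u,v],-1).reshape(-1,1,2).astype(float),K,np.array(p["dist"],float)).reshape(h,w,2)
    z=p["z_map"]; c=np.dstack([q[...,0]*z,q[...,1]*z,z]); T=np.array(p["pose"])
    return c@T[:3,:3].T+T[:3,3]
E
python3 - <<'E'
from h import *
s=sensors.read_state(); print(s["time_s"],s["tool_pos"],np.round(s["ee_rot"],3).tolist(),s["opening"])
for c in["scene","top"]:
    p=read_camera(c); cv2.imwrite(f"pics/{c}0.png",p["frame"]); P=cloud(p)
    print(c,np.round(p["pose"],3).tolist())
    for n in N:
        print(n,[(np.round(d["point"],3).tolist(),round(d["confidence"],2)) for d in tip_of(p,n)[:2]],end=' ')
        for t in trace(p,n)[:1]:
            m=t["mask"]&(p["z_map"]>0); Q=P[m]; ys,xs=np.nonzero(m)
            if len(Q): 
                zt=np.percentile(Q[:,2],95); T=Q[Q[:,2]>zt-.006]
                print(round(t["confidence"],2),"px",xs.mean().round(),ys.mean().round(),m.sum(),"ztop",zt.round(3),"topc",((T.min(0)+T.max(0))/2).round(3)[:2],"mean",Q.mean(0).round(3))
E
```

```text
pics
0.0 [ 0.19914843 -0.53915935  0.23084136] [[0.938, 0.346, -0.0], [0.346, -0.938, 0.001], [-0.0, -0.001, -1.0]] 1.003134119003225
scene [[0.603, 0.474, -0.642, 1.135], [0.798, -0.345, 0.495, -0.451], [0.013, -0.81, -0.586, 0.587], [0.0, 0.0, 0.0, 1.0]]
mint_tray [([0.512, -0.327, 0.003], 0.77), ([0.536, 0.33, 0.002], 0.42)] 0.67 px 99.0 267.0 3892 ztop 0.02 topc [ 0.509 -0.328] mean [ 0.516 -0.328  0.009]
sand_tray [([0.538, 0.328, 0.0], 0.7)] 0.66 px 352.0 162.0 1793 ztop 0.02 topc [0.538 0.326] mean [0.543 0.327 0.01 ]
brass_bush [([0.643, 0.141, 0.002], 0.57)] 0.98 px 328.0 206.0 413 ztop 0.046 topc [0.646 0.138] mean [0.651 0.132 0.023]
steel_nut [([0.465, -0.141, -0.001], 0.9)] 0.92 px 173.0 208.0 364 ztop 0.047 topc [ 0.464 -0.142] mean [ 0.469 -0.144  0.029]
blue_buffer [([0.457, 0.035, -0.002], 0.72)] 0.51 px 240.0 181.0 343 ztop 0.047 topc [0.458 0.037] mean [0.462 0.033 0.025]
black_pillar [([0.648, -0.048, -0.001], 0.66)] 0.59 px 264.0 239.0 446 ztop 0.051 topc [ 0.65  -0.044] mean [ 0.655 -0.048  0.026]
steel_pinion [([0.54, 0.041, -0.0], 0.91)] 0.89 px 265.0 199.0 35
[... 964 characters left out ...]
 0.461 -0.139  0.042]
blue_buffer [([0.457, 0.035, 0.0], 0.79)] 0.55 px 237.0 234.0 234 ztop 0.049 topc [0.456 0.038] mean [0.456 0.036 0.033]
black_pillar [([0.647, -0.043, 0.002], 0.62)] 0.75 px 273.0 153.0 211 ztop 0.052 topc [ 0.647 -0.043] mean [ 0.643 -0.043  0.034]
steel_pinion [([0.543, 0.043, 0.004], 0.73), ([0.458, 0.037, 0.0], 0.47)] 0.75 px 235.0 198.0 227 ztop 0.047 topc [0.541 0.043] mean [0.539 0.041 0.028]
alu_bush [([0.453, 0.148, 0.001], 0.7), ([0.541, 0.041, 0.001], 0.2)] 0.81 px 191.0 236.0 330 ztop 0.047 topc [0.45  0.145] mean [0.45  0.141 0.024]
brass_nut [([0.44, -0.052, 0.003], 0.43)] 0.43 px 275.0 242.0 164 ztop 0.047 topc [ 0.44  -0.051] mean [ 0.441 -0.051  0.044]
```

Run:
```python
from h import *
p=read_camera("top"); P=cloud(p)
for n in["mint_tray","sand_tray"]:
    m=trace(p,n)[0]["mask"]; print(n,[ (np.round(r[0],3).tolist(),np.round(r[1],3).tolist(),round(r[2],1)) for r in [cv2.minAreaRect(P[m][:,:2].astype(np.float32)*1.0)]])
for n in["steel_nut","brass_nut"]:
    t=trace(p,n)
    for d in t[:2]:
        ys,xs=np.nonzero(d["mask"]);print(n,xs.mean(),ys.mean(),d["confidence"])
f=p["frame"]; 
cv2.imwrite("pics/t1.png",cv2.resize(f[130:260,150:340],None,fx=4.2,fy=4.2,interpolation=cv2.INTER_CUBIC)); 
g=read_camera("scene")["frame"]
cv2.imwrite("pics/t3.png",cv2.resize(g[165:235,145:235],None,fx=8,fy=8,interpolation=cv2.INTER_CUBIC))
cv2.imwrite("pics/t2.png",f)
```

```text
mint_tray [([0.507, -0.197], [0.212, 0.367], 0.5)]
sand_tray [([0.525, 0.177], [0.389, 0.213], 85.5)]
steel_nut 113.25232802643437 197.89306097927306 0.74
steel_nut 315.7239583333333 233.27083333333334 0.73
brass_nut 275.3350785340314 242.37696335078533 0.75
```

View pics/t2.png

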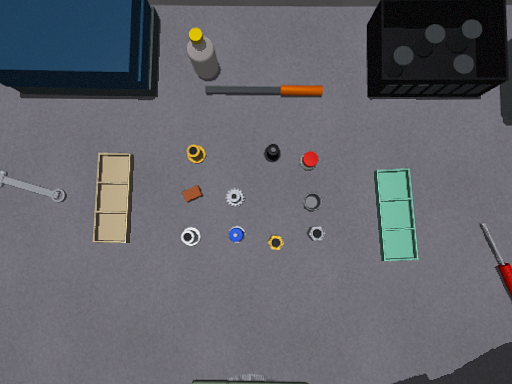

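View pics/t1.png

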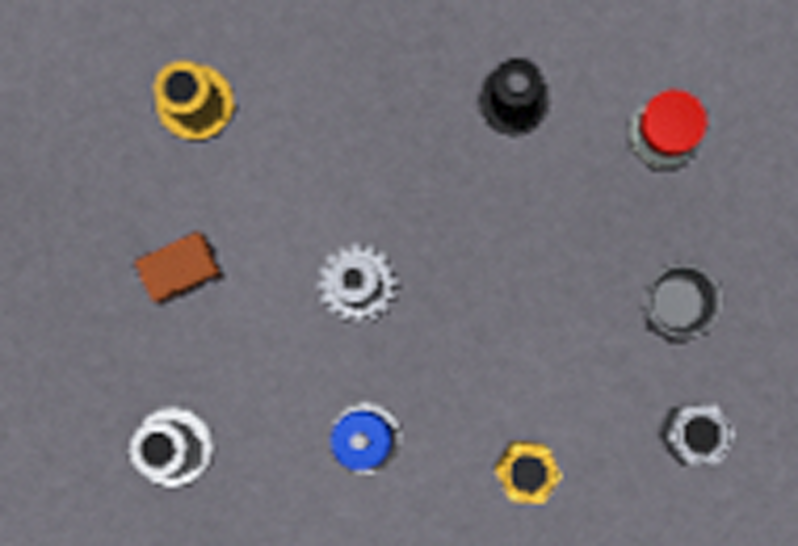

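View pics/t3.png

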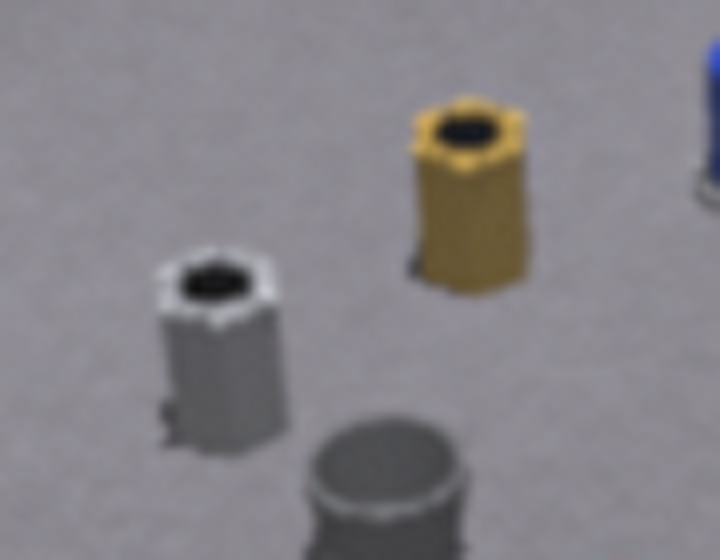

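Run:
```python
from h import *
from scipy.optimize import minimize
ps={c:read_camera(c) for c in["top","scene"]}
for c,p in ps.items():
    P=cloud(p)
    for n in["mint_tray","sand_tray"]:
        m=trace(p,n)[0]["mask"]; m=cv2.morphologyEx(m.astype(np.uint8),cv2.MORPH_OPEN,np.ones((5,5)))>0
        Q=P[m]; Q=Q[(Q[:,2]>.016)&(Q[:,2]<.024)]
        r=cv2.minAreaRect(Q[:,:2].astype(np.float32)); print(c,n,len(Q),np.round(r[0],4),np.round(r[1],4),round(r[2],1))
p=ps["top"];P=cloud(p)
# rectified overhead of plane z=.045 around nut: orientation by upsampled outline
f=p["frame"].astype(int)
for cx,cy,nm in[(.4625,-.1415,"steel"),(.442,-.051,"brass")]:
  for c,p in ps.items():
    h,w=p["z_map"].shape; F=h/2/np.tan(np.radians(p["fovy"])/2);K=np.array([[F,0,p["cx"]],[0,F,p["cy"]],[0,0,1]])
    g=np.arange(-30,30,.25)/1000
    X,Y=np.meshgrid(cx-g*1,cy-g,indexing='ij') # rows: x down, cols: -y right
    W=np.stack([X,Y,np.full_like(X,.045)],-1).reshape(-1,3)
    T=np.linalg.inv(np.array(p["pose"]));C=W@T[:3,:3].T+T[:3,3]
    uv=cv2.projectPoints(C,np.zeros(3),np.zeros(3),K,np.array(p["dist"],float))[0].reshape(240,240,2).astype(np.float32)
    im=cv2.remap(p["frame"],uv[...,0],uv[...,1],cv2.INTER_CUBIC)
    cv2.imwrite(f"/tmp/{nm}_{c}.png",im)
ims=[cv2.imread(f"/tmp/{n}_{c}.png") for n in["steel","brass"] for c in["top","scene"]]
cv2.imwrite("pics/nuts.png",np.vstack([np.hstack(ims[:2]),np.hstack(ims[2:])]))
# other objects
p=ps["top"]; z=P[...,2]; m=((z>.012)&(z<.12)).astype(np.uint8); n,l,s,c=cv2.connectedComponentsWithStats(m)
for i in range(1,n):
    if s[i,4]>40:
        Q=P[l==i]; print("obj",np.round(c[i]),s[i,4],Q.min(0).round(3),Q.max(0).round(3))
```

```text
top mint_tray 609 [ 0.5079 -0.3272] [0.2071 0.0785] 3.7
top sand_tray 622 [0.5369 0.3278] [0.0783 0.2072] 89.7
scene mint_tray 824 [ 0.5096 -0.328 ] [0.21   0.0767] 3.7
scene sand_tray 451 [0.538  0.3282] [0.2102 0.0812] 0.0
obj [64. 34.] 8703 [0.807 0.277 0.092] [0.965 0.555 0.102]
obj [103.  67.] 4461 [0.783 0.239 0.012] [0.987 0.569 0.12 ]
obj [443.  48.] 10543 [ 0.729 -0.587  0.012] [ 0.971 -0.267  0.103]
obj [203.  58.] 825 [0.829 0.091 0.013] [0.885 0.149 0.12 ]
obj [269.  89.] 987 [ 0.786 -0.159  0.012] [0.811 0.12  0.027]
obj [194. 152.] 183 [0.628 0.123 0.013] [0.656 0.154 0.049]
obj [273. 151.] 151 [ 0.633 -0.057  0.013] [ 0.66  -0.03   0.053]
obj [309. 160.] 237 [ 0.61  -0.145  0.012] [ 0.646 -0.11   0.049]
obj [111. 197.] 768 [0.433 0.288 0.012] [0.641 0.367 0.024]
obj [397. 215.] 763 [ 0.403 -0.372  0.012] [ 0.612 -0.282  0.024]
obj [192. 193.] 210 [0.53  0.121 0.012] [0.568 0.166 0.024]
obj [235. 197.] 223 [0.52  0.022 0.012] [0.562 0.064 0.049]
obj [314. 201.] 120 [ 0.513 -0.155  0.012] [ 0.552 -0.115  0.032]
obj [502. 263.] 356 [ 0.334 -0.571  0.012] [ 0.493 -0.518  0.027]
obj [316. 233.] 188 [ 0.446 -0.158  0.012] [ 0.475 -0.126  0.049]
obj [236. 234.] 165 [0.441 0.021 0.017] [0.47  0.052 0.056]
obj [188. 236.] 178 [0.435 0.128 0.014] [0.464 0.159 0.048]
obj [276. 242.] 170 [ 0.425 -0.068  0.014] [ 0.455 -0.035  0.049]
```

View pics/nuts.png

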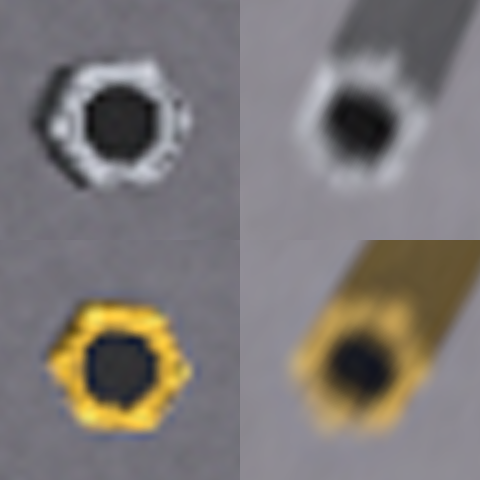

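The top view shows steel nut (315,233), brass bush (196,154), buffer (236,234), pillar (272,153), pinion (235,198), spares alu (190,236) and brass nut (275,242), plus clutter at (310,160), (311,202), (192,193); trays at (113,198) and (396,215). The nut crop shows corners left and right, so one flat normal is about +2.5° from world x. Steel nut goes first.

```bash
cat > go.py <<'E'
# usage: go.py x y z lineangle : remaining travel in full-scale units for the tool
import sys
from h import *
x,y,z,a=map(float,sys.argv[1:]); s=sensors.read_state(); R=np.array(s["ee_rot"]); p=np.array(s["tool_pos"])
yaw=np.degrees(np.arctan2(R[1,1],R[0,1])); d=(a-yaw+90)%180-90
b=np.radians(yaw+d); Y=np.array([np.cos(b),np.sin(b),0]); Z=np.array([0,0,-1]); X=np.cross(Y,Z)
T=np.stack([X,Y,Z],1); rv=cv2.Rodrigues(R.T@T)[0].ravel()
print("t",round(s["time_s"],2),"pos",p.round(4),"line",round(yaw,1),"open",round(s["opening"],3),"F",np.round(s["contact_force"],1),"grip",round(s["grasp_force"],1))
print("turn",(rv/.15).round(2),"then shift",(T.T@(np.array([x,y,z])-p)/.04).round(2))
E
python3 go.py .462 -.141 .12 122.5
python3 -m inch '[[[0,0,-0.715,0,0,0,-0.41],[0,0,-0.715,0,0,0,-0.41],[0,0,0,0.9,-0.4,0.23,-0.41],[0,0,0,0.9,-0.4,0.23,-0.41],[0,0,0,0.9,-0.4,0.23,-0.41],[0,0,0,0.9,-0.4,0.23,-0.41],[0,0,0,0.9,-0.4,0.23,-0.41],[0,0,0,0.9,-0.4,0.23,-0.41]]]' 40
python3 go.py .462 -.141 .12 122.5
```

```text
t 2.5 pos [ 0.1992 -0.5394  0.2313] line -69.7 open 1.0 F [ 0.   0.6 -0.4] grip 0.0
turn [-0.   -0.   -1.42] then shift [10.89 -4.87  2.78]
time_s: 3.5
tool_pos: [0.3303, -0.3412, 0.1759]
ee_rot: [[0.843, 0.538, 0.0], [0.538, -0.843, -0.0], [0.0, 0.0, -1.0]]
contact_force: [0.5, -0.1, -0.7]
opening: 0.708
grasp_force: 0.0
t 3.5 pos [ 0.3303 -0.3412  0.1759] line -57.4 open 0.708 F [ 0.5 -0.1 -0.7] grip 0.0
turn [ 0.   -0.    0.01] then shift [ 5.47 -2.45  1.4 ]
```

```bash
python3 -m inch '[[[0,0,0,0.91,-0.41,0.2,-0.41],[0,0,0,0.91,-0.41,0.24,-0.41],[0,0,0,0.91,-0.41,0.24,-0.41],[0,0,0,0.91,-0.41,0.24,-0.41],[0,0,0,0.91,-0.41,0.24,-0.41],[0,0,0,0.91,-0.41,0.24,-0.41],[0,0,0,0,0,0,-0.41],[0,0,0,0,0,0,-0.41]]]'
python3 go.py .462 -.141 .018 122.5
python3 - <<'E'
from h import *
p=read_camera("scene"); cv2.imwrite("pics/a1.png",p["frame"][100:330,60:400])
E
```

```text
time_s: 4.5
tool_pos: [0.4604, -0.1422, 0.1202]
ee_rot: [[0.843, 0.538, -0.0], [0.538, -0.843, -0.0], [-0.0, 0.0, -1.0]]
contact_force: [-0.5, -0.7, 0.5]
opening: 0.703
grasp_force: 0.0
t 4.5 pos [ 0.4604 -0.1422  0.1202] line -57.5 open 0.703 F [-0.5 -0.7  0.5] grip 0.0
turn [0. 0. 0.] then shift [ 0.05 -0.    2.55]
```

View pics/a1.png

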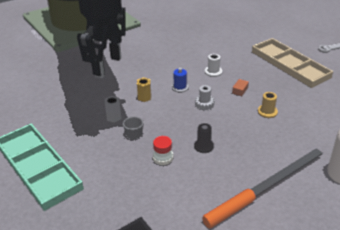

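The crop shows the gripper tips at about (105,60), hanging above the steel nut at (113,108), with the brass nut at (144,90) clear. I'll descend and grip.

```bash
python3 -m inch '[[[0,0,0,0.05,0,0.6,-0.41],[0,0,0,0,0,0.6,-0.41],[0,0,0,0,0,0.6,-0.41],[0,0,0,0,0,0.45,-0.41],[0,0,0,0,0,0.3,-0.41],[0,0,0,0,0,0,0.2],[0,0,0,0,0,0,0.5],[0,0,0,0,0,0,0.5]]]' 40
python3 -m inch '[[[0,0,0,0,0,0,0.6],[0,0,0,0,0,0,0.6],[0,0,0,0,0,-0.2,0.6],[0,0,0,0,0,-0.4,0.6],[0,0,0,0,0,-0.6,0.6],[0,0,0,0,0,-0.8,0.6],[0,0,0,0,0,-0.6,0.6],[0,0,0,0,0,0,0.6]]]'
python3 go.py .577 -.323 .12 93.7
```

```text
time_s: 5.55
tool_pos: [0.4626, -0.1408, 0.0188]
ee_rot: [[0.843, 0.538, 0.001], [0.538, -0.843, -0.0], [0.0, 0.001, -1.0]]
contact_force: [-0.9, -0.0, 6.0]
opening: 0.343
grasp_force: 40.5
time_s: 6.55
tool_pos: [0.463, -0.1408, 0.1241]
ee_rot: [[0.843, 0.538, 0.003], [0.538, -0.843, -0.001], [0.002, 0.002, -1.0]]
contact_force: [0.0, 0.0, -2.9]
opening: 0.346
grasp_force: 40.1
t 6.55 pos [ 0.463  -0.1408  0.1241] line -57.4 open 0.346 F [ 0.   0.  -2.9] grip 40.1
turn [ 0.01 -0.02  3.36] then shift [2.55 4.73 0.1 ]
```

```bash
python3 -m inch '[[[0,0,0.84,0,0,0,0.6],[0,0,0.84,0,0,0,0.6],[0,0,0.84,0,0,0,0.6],[0,0,0.84,0,0,0,0.6],[0,0,0,0.4,0.75,0,0.6],[0,0,0,0.4,0.8,0,0.6],[0,0,0,0.4,0.8,0,0.6],[0,0,0,0.45,0.8,0,0.6]]]'
python3 -m inch '[[[0,0,0,0.45,0.8,0,0.6],[0,0,0,0.45,0.78,0,0.6],[0,0,0,0,0,0.2,0.6],[0,0,0,0,0,0.4,0.6],[0,0,0,0,0,0.5,0.6],[0,0,0,0,0,0.5,0.6],[0,0,0,0,0,0,0.6],[0,0,0,0,0,0,0.6]]]'
python3 go.py .577 -.323 .0228 93.7
python3 - <<'E'
from h import *
p=read_camera("scene"); cv2.imwrite("pics/a2.png",cv2.resize(p["frame"][160:330,40:200],None,fx=3,fy=3))
E
```

```text
time_s: 7.55
tool_pos: [0.5365, -0.263, 0.1215]
ee_rot: [[0.998, 0.064, -0.001], [0.064, -0.998, 0.001], [-0.001, -0.001, -1.0]]
contact_force: [-0.9, 1.2, -3.7]
opening: 0.339
grasp_force: 40.1
time_s: 8.55
tool_pos: [0.5765, -0.3229, 0.0585]
ee_rot: [[0.998, 0.064, 0.0], [0.064, -0.998, -0.0], [0.0, 0.0, -1.0]]
contact_force: [0.2, -0.4, -1.5]
opening: 0.341
grasp_force: 40.2
t 8.55 pos [ 0.5765 -0.3229  0.0585] line -86.3 open 0.341 F [ 0.2 -0.4 -1.5] grip 40.2
turn [ 0. -0. -0.] then shift [0.01 0.   0.89]
```

View pics/a2.png

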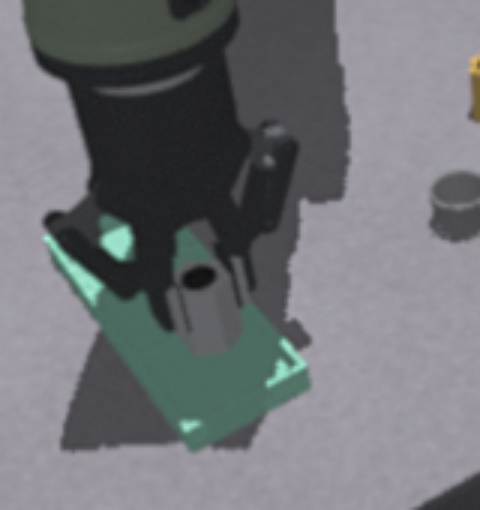

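The crop shows the nut upright in the fingers at about (207,310), above the far mint compartment. Now lower and release it.

```bash
python3 -m inch '[[[0,0,0,0,0,0.3,0.6],[0,0,0,0,0,0.3,0.6],[0,0,0,0,0,0.2,0.6],[0,0,0,0,0,0.08,0.6],[0,0,0,0,0,0,0.6],[0,0,0,0,0,0,0.2],[0,0,0,0,0,0,0],[0,0,0,0,0,0,-0.2]]]'
python3 -m inch '[[[0,0,0,0,0,0,-0.2],[0,0,0,0,0,-0.3,-0.2],[0,0,0,0,0,-0.6,-0.2],[0,0,0,0,0,-0.8,-0.41],[0,0,0,0,0,-0.8,-0.41],[0,0,0,0,0,0,-0.41],[0,0,0,0,0,0,-0.41],[0,0,0,0,0,0,-0.41]]]'
python3 go.py .457 .037 .12 90
```

```text
time_s: 9.6
tool_pos: [0.5764, -0.3229, 0.023]
ee_rot: [[0.998, 0.064, 0.0], [0.064, -0.998, 0.0], [0.0, -0.0, -1.0]]
contact_force: [-0.2, -0.2, -0.8]
opening: 0.6
grasp_force: 0.0
time_s: 10.6
tool_pos: [0.5761, -0.3227, 0.1222]
ee_rot: [[0.998, 0.064, -0.001], [0.064, -0.998, 0.001], [-0.001, -0.001, -1.0]]
contact_force: [0.1, -0.6, -0.2]
opening: 0.703
grasp_force: 0.0
t 10.6 pos [ 0.5761 -0.3227  0.1222] line -86.3 open 0.703 F [ 0.1 -0.6 -0.2] grip 0.0
turn [-0.    0.01  0.43] then shift [-2.98 -8.99  0.06]
```

```bash
python3 -m inch '[[[0,0,0.43,0,0,0,-0.41],[0,0,0,-0.3,-0.9,0,-0.41],[0,0,0,-0.3,-0.9,0,-0.41],[0,0,0,-0.3,-0.9,0,-0.41],[0,0,0,-0.3,-0.9,0,-0.41],[0,0,0,-0.3,-0.9,0,-0.41],[0,0,0,-0.3,-0.9,0,-0.41],[0,0,0,-0.3,-0.9,0,-0.41]]]'
python3 -m inch '[[[0,0,0,-0.3,-0.9,0,-0.41],[0,0,0,-0.3,-0.9,0,-0.41],[0,0,0,-0.28,-0.9,0,-0.41],[0,0,0,0,0,0,-0.41],[0,0,0,0,0,0.2,-0.41],[0,0,0,0,0,0.4,-0.41],[0,0,0,0,0,0.4,-0.41],[0,0,0,0,0,0,-0.41]]]'
python3 go.py .457 .037 .018 90
```

```text
time_s: 11.6
tool_pos: [0.4918, -0.0697, 0.1226]
ee_rot: [[1.0, -0.0, -0.001], [-0.0, -1.0, 0.0], [-0.001, -0.0, -1.0]]
contact_force: [1.4, 1.0, -0.1]
opening: 0.705
grasp_force: 0.0
time_s: 12.6
tool_pos: [0.4569, 0.036, 0.0819]
ee_rot: [[1.0, -0.002, -0.002], [-0.002, -1.0, -0.0], [-0.002, 0.0, -1.0]]
contact_force: [-1.1, 0.3, 0.6]
opening: 0.703
grasp_force: 0.0
t 12.6 pos [0.4569 0.036  0.0819] line -90.1 open 0.703 F [-1.1  0.3  0.6] grip 0.0
turn [ 0.    0.01 -0.01] then shift [ 0.   -0.03  1.6 ]
```

```bash
python3 -m inch '[[[0,0,0,0,-0.03,0.5,-0.41],[0,0,0,0,0,0.5,-0.41],[0,0,0,0,0,0.4,-0.41],[0,0,0,0,0,0.2,-0.41],[0,0,0,0,0,0,-0.1],[0,0,0,0,0,0,0.2],[0,0,0,0,0,0,0.5],[0,0,0,0,0,0,0.6]]]'
python3 -m inch '[[[0,0,0,0,0,0,0.6],[0,0,0,0,0,0,0.6],[0,0,0,0,0,-0.2,0.6],[0,0,0,0,0,-0.4,0.6],[0,0,0,0,0,-0.6,0.6],[0,0,0,0,0,-0.8,0.6],[0,0,0,0,0,-0.6,0.6],[0,0,0,0,0,0,0.6]]]'
python3 go.py .441 -.332 .12 93.7
```

```text
time_s: 13.6
tool_pos: [0.4575, 0.0383, 0.0197]
ee_rot: [[1.0, -0.0, 0.001], [-0.0, -1.0, 0.0], [0.001, -0.0, -1.0]]
contact_force: [-1.6, -0.5, 7.7]
opening: 0.358
grasp_force: 39.0
time_s: 14.6
tool_pos: [0.4578, 0.0385, 0.1247]
ee_rot: [[1.0, 0.0, 0.003], [0.0, -1.0, 0.001], [0.003, -0.001, -1.0]]
contact_force: [0.5, -0.5, -0.9]
opening: 0.358
grasp_force: 39.7
t 14.6 pos [0.4578 0.0385 0.1247] line -90.0 open 0.358 F [ 0.5 -0.5 -0.9] grip 39.7
turn [-0.   -0.02 -0.43] then shift [-1.02  9.22  0.12]
```

```bash
python3 -m inch '[[[0,0,-0.43,0,0,0,0.6],[0,0,0,-0.1,0.9,0,0.6],[0,0,0,-0.1,0.92,0,0.6],[0,0,0,-0.1,0.92,0,0.6],[0,0,0,-0.1,0.92,0,0.6],[0,0,0,-0.1,0.92,0,0.6],[0,0,0,-0.1,0.92,0,0.6],[0,0,0,-0.1,0.92,0,0.6]]]'
python3 -m inch '[[[0,0,0,-0.1,0.92,0,0.6],[0,0,0,-0.1,0.92,0,0.6],[0,0,0,-0.1,0.92,0,0.6],[0,0,0,0,0,0.2,0.6],[0,0,0,0,0,0.4,0.6],[0,0,0,0,0,0.5,0.6],[0,0,0,0,0,0.5,0.6],[0,0,0,0,0,0,0.6]]]'
python3 go.py .441 -.332 .0235 93.7
```

```text
time_s: 15.6
tool_pos: [0.4454, -0.2208, 0.1225]
ee_rot: [[0.998, 0.064, -0.001], [0.064, -0.998, 0.001], [-0.001, -0.001, -1.0]]
contact_force: [0.5, 0.1, -2.0]
opening: 0.36
grasp_force: 39.8
time_s: 16.6
tool_pos: [0.4404, -0.3293, 0.0572]
ee_rot: [[0.998, 0.065, -0.002], [0.065, -0.998, 0.002], [-0.002, -0.002, -1.0]]
contact_force: [-0.1, 0.0, -0.3]
opening: 0.358
grasp_force: 40.0
t 16.6 pos [ 0.4404 -0.3293  0.0572] line -86.3 open 0.358 F [-0.1  0.  -0.3] grip 40.0
turn [-0.02  0.01  0.01] then shift [0.01 0.07 0.84]
```

```bash
python3 -m inch '[[[0,0,0,0,0.07,0.3,0.6],[0,0,0,0,0,0.3,0.6],[0,0,0,0,0,0.16,0.6],[0,0,0,0,0,0.08,0.6],[0,0,0,0,0,0,0.6],[0,0,0,0,0,0,0.2],[0,0,0,0,0,0,0],[0,0,0,0,0,0,-0.2]]]'
python3 -m inch '[[[0,0,0,0,0,0,-0.2],[0,0,0,0,0,-0.3,-0.2],[0,0,0,0,0,-0.6,-0.2],[0,0,0,0,0,-0.8,-0.41],[0,0,0,0,0,-0.8,-0.41],[0,0,0,0,0,0,-0.41],[0,0,0,0,0,0,-0.41],[0,0,0,0,0,0,-0.41]]]'
python3 go.py .645 .1375 .12 90
python3 - <<'E'
from h import *
p=read_camera("scene"); cv2.imwrite("pics/a3.png",p["frame"][80:330,40:440])
E
```

```text
time_s: 17.6
tool_pos: [0.4411, -0.3335, 0.0254]
ee_rot: [[0.998, 0.064, 0.0], [0.064, -0.998, -0.0], [0.0, 0.0, -1.0]]
contact_force: [0.4, 0.6, -0.2]
opening: 0.6
grasp_force: 0.0
time_s: 18.6
tool_pos: [0.4408, -0.3333, 0.1247]
ee_rot: [[0.998, 0.064, -0.001], [0.064, -0.998, 0.001], [-0.001, -0.001, -1.0]]
contact_force: [-0.3, 0.6, -1.3]
opening: 0.708
grasp_force: 0.0
t 18.6 pos [ 0.4408 -0.3333  0.1247] line -86.3 open 0.708 F [-0.3  0.6 -1.3] grip 0.0
turn [-0.01  0.01  0.43] then shift [  5.11 -11.77   0.12]
```

View pics/a3.png

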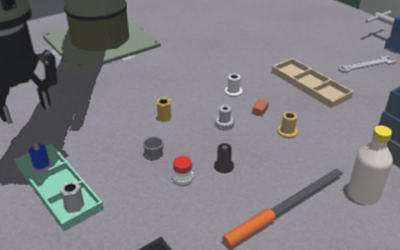

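The crop shows the nut at (72,195) and the buffer at (38,157), both upright in the mint tray's end compartments. Next is the brass bush.

```bash
python3 -m inch '[[[0,0,0.43,0,0,0,-0.41],[0,0,0,0.42,-0.98,0,-0.41],[0,0,0,0.43,-0.98,0,-0.41],[0,0,0,0.43,-0.98,0,-0.41],[0,0,0,0.43,-0.98,0,-0.41],[0,0,0,0.43,-0.98,0,-0.41],[0,0,0,0.43,-0.98,0,-0.41],[0,0,0,0.43,-0.98,0,-0.41]]]'
python3 -m inch '[[[0,0,0,0.42,-0.98,0,-0.41],[0,0,0,0.42,-0.98,0,-0.41],[0,0,0,0.42,-0.98,0,-0.41],[0,0,0,0.42,-0.98,0,-0.41],[0,0,0,0.42,-0.98,0,-0.41],[0,0,0,0,0,0.4,-0.41],[0,0,0,0,0,0.4,-0.41],[0,0,0,0,0,0,-0.41]]]'
python3 go.py .645 .1375 .018 90
```

```text
time_s: 19.65
tool_pos: [0.5614, -0.0578, 0.1249]
ee_rot: [[1.0, -0.0, -0.001], [-0.0, -1.0, 0.0], [-0.001, -0.0, -1.0]]
contact_force: [-0.5, 0.3, 0.4]
opening: 0.707
grasp_force: 0.0
time_s: 20.65
tool_pos: [0.6444, 0.1357, 0.0919]
ee_rot: [[1.0, -0.001, -0.002], [-0.002, -1.0, -0.001], [-0.002, 0.001, -1.0]]
contact_force: [-0.7, -0.3, 0.5]
opening: 0.703
grasp_force: 0.0
t 20.65 pos [0.6444 0.1357 0.0919] line -90.1 open 0.703 F [-0.7 -0.3  0.5] grip 0.0
turn [ 0.01  0.02 -0.01] then shift [ 0.01 -0.04  1.85]
```

```bash
python3 -m inch '[[[0,0,0,0.01,-0.04,0.6,-0.41],[0,0,0,0,0,0.6,-0.41],[0,0,0,0,0,0.45,-0.41],[0,0,0,0,0,0.2,-0.41],[0,0,0,0,0,0,-0.1],[0,0,0,0,0,0,0.2],[0,0,0,0,0,0,0.5],[0,0,0,0,0,0,0.6]]]'
python3 -m inch '[[[0,0,0,0,0,0,0.6],[0,0,0,0,0,0,0.6],[0,0,0,0,0,-0.2,0.6],[0,0,0,0,0,-0.4,0.6],[0,0,0,0,0,-0.6,0.6],[0,0,0,0,0,-0.8,0.6],[0,0,0,0,0,-0.6,0.6],[0,0,0,0,0,0,0.6]]]'
python3 go.py .509 -.3275 .12 93.7
```

```text
time_s: 21.65
tool_pos: [0.646, 0.1385, 0.0203]
ee_rot: [[1.0, -0.0, 0.001], [-0.0, -1.0, 0.0], [0.001, -0.0, -1.0]]
contact_force: [-0.7, -0.3, 5.8]
opening: 0.335
grasp_force: 39.2
time_s: 22.65
tool_pos: [0.6464, 0.1386, 0.1259]
ee_rot: [[1.0, -0.0, 0.003], [-0.0, -1.0, 0.001], [0.003, -0.001, -1.0]]
contact_force: [-0.0, -1.4, -2.6]
opening: 0.337
grasp_force: 39.6
t 22.65 pos [0.6464 0.1386 0.1259] line -90.0 open 0.337 F [-0.  -1.4 -2.6] grip 39.6
turn [-0.01 -0.02 -0.43] then shift [-4.18 11.41  0.15]
```

```bash
python3 -m inch '[[[0,0,-0.43,0,0,0,0.6],[0,0,0,-0.35,0.95,0,0.6],[0,0,0,-0.35,0.95,0,0.6],[0,0,0,-0.35,0.95,0,0.6],[0,0,0,-0.35,0.95,0,0.6],[0,0,0,-0.35,0.95,0,0.6],[0,0,0,-0.35,0.95,0,0.6],[0,0,0,-0.35,0.95,0,0.6]]]'
python3 -m inch '[[[0,0,0,-0.35,0.95,0,0.6],[0,0,0,-0.35,0.95,0,0.6],[0,0,0,-0.35,0.95,0,0.6],[0,0,0,-0.35,0.95,0,0.6],[0,0,0,-0.33,0.95,0,0.6],[0,0,0,0,0,0.4,0.6],[0,0,0,0,0,0.5,0.6],[0,0,0,0,0,0,0.6]]]'
python3 go.py .509 -.3275 .0243 93.7
```

```text
time_s: 23.65
tool_pos: [0.5641, -0.1344, 0.1229]
ee_rot: [[0.998, 0.064, -0.001], [0.064, -0.998, 0.0], [-0.001, -0.0, -1.0]]
contact_force: [0.8, 0.6, -3.0]
opening: 0.335
grasp_force: 39.8
time_s: 24.65
tool_pos: [0.5075, -0.3262, 0.0858]
ee_rot: [[0.998, 0.065, -0.002], [0.065, -0.998, 0.002], [-0.002, -0.002, -1.0]]
contact_force: [0.0, -0.8, -0.7]
opening: 0.333
grasp_force: 39.9
t 24.65 pos [ 0.5075 -0.3262  0.0858] line -86.3 open 0.333 F [ 0.  -0.8 -0.7] grip 39.9
turn [-0.01  0.02  0.  ] then shift [0.04 0.03 1.54]
```

```bash
python3 -m inch '[[[0,0,0,0.02,0.02,0.5,0.6],[0,0,0,0,0,0.5,0.6],[0,0,0,0,0,0.3,0.6],[0,0,0,0,0,0.15,0.6],[0,0,0,0,0,0.09,0.6],[0,0,0,0,0,0,0.6],[0,0,0,0,0,0,0.2],[0,0,0,0,0,0,0]]]'
python3 -m inch '[[[0,0,0,0,0,0,-0.2],[0,0,0,0,0,0,-0.2],[0,0,0,0,0,-0.3,-0.2],[0,0,0,0,0,-0.6,-0.2],[0,0,0,0,0,-0.8,-0.41],[0,0,0,0,0,-0.8,-0.41],[0,0,0,0,0,0,-0.41],[0,0,0,0,0,0,-0.41]]]'
python3 go.py .648 -.044 .12 90
```

```text
time_s: 25.65
tool_pos: [0.509, -0.3282, 0.0261]
ee_rot: [[0.998, 0.064, 0.001], [0.064, -0.998, -0.0], [0.001, 0.0, -1.0]]
contact_force: [-0.2, 0.1, 0.1]
opening: 0.497
grasp_force: 0.0
time_s: 26.65
tool_pos: [0.5087, -0.3279, 0.1257]
ee_rot: [[0.998, 0.064, -0.0], [0.064, -0.998, 0.0], [-0.0, -0.0, -1.0]]
contact_force: [-0.7, 0.1, 0.6]
opening: 0.702
grasp_force: 0.0
t 26.65 pos [ 0.5087 -0.3279  0.1257] line -86.3 open 0.702 F [-0.7  0.1  0.6] grip 0.0
turn [-0.    0.    0.43] then shift [ 3.48 -7.1   0.14]
```

Now the pillar: 8 rows of about (0.435, -0.89), then descend to TCP z 0.022 (it is 50 mm tall).

```bash
python3 -m inch '[[[0,0,0.43,0,0,0,-0.41],[0,0,0,0.43,-0.89,0,-0.41],[0,0,0,0.44,-0.89,0,-0.41],[0,0,0,0.44,-0.89,0,-0.41],[0,0,0,0.44,-0.89,0,-0.41],[0,0,0,0.44,-0.89,0,-0.41],[0,0,0,0.43,-0.89,0,-0.41],[0,0,0,0.43,-0.89,0,-0.41]]]'
python3 -m inch '[[[0,0,0,0.43,-0.89,0,-0.41],[0,0,0,0,0,0,-0.41],[0,0,0,0,0,0.4,-0.41],[0,0,0,0,0,0.4,-0.41],[0,0,0,0,0,0.2,-0.41],[0,0,0,0,0,0,-0.41],[0,0,0,0,0,0,-0.41],[0,0,0,0,0,0,-0.41]]]'
python3 go.py .648 -.044 .021 90
python3 - <<'E'
from h import *
p=read_camera("scene"); cv2.imwrite("pics/a4.png",cv2.resize(p["frame"][130:330,60:360],None,fx=2,fy=2))
E
```

```text
time_s: 27.65
tool_pos: [0.631, -0.0776, 0.1249]
ee_rot: [[1.0, -0.0, -0.001], [-0.0, -1.0, 0.0], [-0.001, -0.0, -1.0]]
contact_force: [0.1, -0.3, -0.1]
opening: 0.705
grasp_force: 0.0
time_s: 28.65
tool_pos: [0.6483, -0.0433, 0.0862]
ee_rot: [[1.0, -0.0, 0.001], [-0.0, -1.0, 0.0], [0.001, -0.0, -1.0]]
contact_force: [-0.2, 0.5, -0.7]
opening: 0.708
grasp_force: 0.0
t 28.65 pos [ 0.6483 -0.0433  0.0862] line -90.0 open 0.708 F [-0.2  0.5 -0.7] grip 0.0
turn [-0. -0. -0.] then shift [-0.01  0.02  1.63]
```

View pics/a4.png

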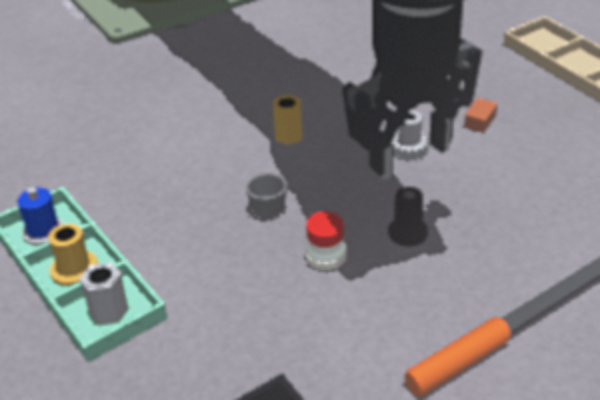

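The picture shows the mint tray complete and upright (buffer (38,210), bush (70,250), nut (105,290)), and the gripper above the pillar at (408,215). I'll grip it.

```bash
python3 -m inch '[[[0,0,0,0,0.01,0.5,-0.41],[0,0,0,0,0,0.5,-0.41],[0,0,0,0,0,0.4,-0.41],[0,0,0,0,0,0.2,-0.41],[0,0,0,0,0,0,-0.1],[0,0,0,0,0,0,0.2],[0,0,0,0,0,0,0.5],[0,0,0,0,0,0,0.6]]]'
python3 -m inch '[[[0,0,0,0,0,0,0.6],[0,0,0,0,0,0,0.6],[0,0,0,0,0,-0.2,0.6],[0,0,0,0,0,-0.4,0.6],[0,0,0,0,0,-0.6,0.6],[0,0,0,0,0,-0.8,0.6],[0,0,0,0,0,-0.6,0.6],[0,0,0,0,0,0,0.6]]]'
python3 go.py .6055 .328 .12 90
```

```text
time_s: 29.7
tool_pos: [0.6485, -0.0438, 0.0224]
ee_rot: [[1.0, -0.0, 0.001], [-0.0, -1.0, -0.0], [0.001, 0.0, -1.0]]
contact_force: [-0.5, 0.3, 6.7]
opening: 0.312
grasp_force: 39.5
time_s: 30.7
tool_pos: [0.649, -0.0438, 0.1282]
ee_rot: [[1.0, -0.0, 0.003], [-0.0, -1.0, -0.0], [0.003, 0.0, -1.0]]
contact_force: [-0.4, -0.3, -0.8]
opening: 0.315
grasp_force: 39.4
t 30.7 pos [ 0.649  -0.0438  0.1282] line -90.0 open 0.315 F [-0.4 -0.3 -0.8] grip 39.4
turn [ 0.   -0.02 -0.  ] then shift [-1.09 -9.29  0.21]
```

```bash
python3 -m inch '[[[0,0,0,-0.1,-0.9,0,0.6],[0,0,0,-0.11,-0.93,0,0.6],[0,0,0,-0.11,-0.93,0,0.6],[0,0,0,-0.11,-0.93,0,0.6],[0,0,0,-0.11,-0.93,0,0.6],[0,0,0,-0.11,-0.93,0,0.6],[0,0,0,-0.11,-0.93,0,0.6],[0,0,0,-0.11,-0.93,0,0.6]]]'
python3 -m inch '[[[0,0,0,-0.11,-0.93,0,0.6],[0,0,0,-0.11,-0.93,0,0.6],[0,0,0,0,0,0,0.6],[0,0,0,0,0,0.3,0.6],[0,0,0,0,0,0.4,0.6],[0,0,0,0,0,0.5,0.6],[0,0,0,0,0,0.3,0.6],[0,0,0,0,0,0,0.6]]]'
python3 go.py .6055 .328 .0264 90
```

```text
time_s: 31.7
tool_pos: [0.6129, 0.2539, 0.1253]
ee_rot: [[1.0, -0.0, -0.001], [-0.0, -1.0, -0.0], [-0.001, 0.0, -1.0]]
contact_force: [0.3, -0.2, -1.4]
opening: 0.314
grasp_force: 39.6
time_s: 32.7
tool_pos: [0.6042, 0.3268, 0.0646]
ee_rot: [[1.0, -0.0, -0.001], [-0.0, -1.0, -0.001], [-0.001, 0.001, -1.0]]
contact_force: [0.3, -0.4, -1.0]
opening: 0.313
grasp_force: 39.6
t 32.7 pos [0.6042 0.3268 0.0646] line -90.0 open 0.313 F [ 0.3 -0.4 -1. ] grip 39.6
turn [ 0.    0.01 -0.  ] then shift [ 0.03 -0.03  0.95]
```

```bash
python3 -m inch '[[[0,0,0,0.03,-0.03,0.35,0.6],[0,0,0,0,0,0.3,0.6],[0,0,0,0,0,0.2,0.6],[0,0,0,0,0,0.09,0.6],[0,0,0,0,0,0,0.6],[0,0,0,0,0,0,0.2],[0,0,0,0,0,0,0],[0,0,0,0,0,0,-0.2]]]'
python3 -m inch '[[[0,0,0,0,0,0,-0.2],[0,0,0,0,0,-0.3,-0.2],[0,0,0,0,0,-0.6,-0.2],[0,0,0,0,0,-0.8,-0.41],[0,0,0,0,0,-0.8,-0.41],[0,0,0,0,0,0,-0.41],[0,0,0,0,0,0,-0.41],[0,0,0,0,0,0,-0.41]]]'
python3 go.py .542 .042 .12 90
```

```text
time_s: 33.7
tool_pos: [0.6059, 0.3284, 0.0284]
ee_rot: [[1.0, -0.0, 0.0], [-0.0, -1.0, 0.0], [0.0, -0.0, -1.0]]
contact_force: [0.4, 0.3, 0.3]
opening: 0.6
grasp_force: 0.0
time_s: 34.7
tool_pos: [0.6055, 0.3282, 0.1275]
ee_rot: [[1.0, -0.0, -0.001], [-0.0, -1.0, -0.0], [-0.001, 0.0, -1.0]]
contact_force: [0.4, -0.2, -0.4]
opening: 0.703
grasp_force: 0.0
t 34.7 pos [0.6055 0.3282 0.1275] line -90.0 open 0.703 F [ 0.4 -0.2 -0.4] grip 0.0
turn [ 0.    0.01 -0.  ] then shift [-1.59  7.15  0.19]
```

```bash
python3 -m inch '[[[0,0,0,-0.19,0.89,0,-0.41],[0,0,0,-0.2,0.89,0,-0.41],[0,0,0,-0.2,0.89,0,-0.41],[0,0,0,-0.2,0.89,0,-0.41],[0,0,0,-0.2,0.89,0,-0.41],[0,0,0,-0.2,0.9,0,-0.41],[0,0,0,-0.2,0.9,0,-0.41],[0,0,0,-0.2,0.9,0,-0.41]]]'
python3 -m inch '[[[0,0,0,0,0,0.4,-0.41],[0,0,0,0,0,0.5,-0.41],[0,0,0,0,0,0.2,-0.41],[0,0,0,0,0,0,-0.41],[0,0,0,0,0,0,-0.41],[0,0,0,0,0,0,-0.41],[0,0,0,0,0,0,-0.41],[0,0,0,0,0,0,-0.41]]]'
python3 go.py .542 .042 .021 90
```

```text
time_s: 35.7
tool_pos: [0.5416, 0.0412, 0.1278]
ee_rot: [[1.0, -0.0, -0.001], [-0.0, -1.0, -0.0], [-0.001, 0.0, -1.0]]
contact_force: [0.9, -0.6, 0.8]
opening: 0.708
grasp_force: 0.0
time_s: 36.7
tool_pos: [0.5422, 0.0424, 0.0842]
ee_rot: [[1.0, -0.0, 0.0], [-0.0, -1.0, 0.0], [0.0, -0.0, -1.0]]
contact_force: [0.1, 0.0, -0.1]
opening: 0.707
grasp_force: 0.0
t 36.7 pos [0.5422 0.0424 0.0842] line -90.0 open 0.707 F [ 0.1  0.  -0.1] grip 0.0
turn [-0. -0. -0.] then shift [-0.    0.01  1.58]
```

```bash
python3 -m inch '[[[0,0,0,0,0,0.5,-0.41],[0,0,0,0,0,0.5,-0.41],[0,0,0,0,0,0.38,-0.41],[0,0,0,0,0,0.2,-0.41],[0,0,0,0,0,0,-0.1],[0,0,0,0,0,0,0.2],[0,0,0,0,0,0,0.5],[0,0,0,0,0,0,0.6]]]'
python3 -m inch '[[[0,0,0,0,0,0,0.6],[0,0,0,0,0,0,0.6],[0,0,0,0,0,-0.2,0.6],[0,0,0,0,0,-0.4,0.6],[0,0,0,0,0,-0.6,0.6],[0,0,0,0,0,-0.8,0.6],[0,0,0,0,0,-0.6,0.6],[0,0,0,0,0,0,0.6]]]'
python3 go.py .4695 .328 .12 90
```

```text
time_s: 37.7
tool_pos: [0.5424, 0.0423, 0.0216]
ee_rot: [[1.0, -0.0, 0.001], [-0.0, -1.0, 0.0], [0.001, -0.0, -1.0]]
contact_force: [-1.0, -0.1, 5.5]
opening: 0.295
grasp_force: 38.9
time_s: 38.7
tool_pos: [0.5428, 0.0424, 0.1271]
ee_rot: [[1.0, -0.0, 0.003], [-0.0, -1.0, 0.001], [0.003, -0.001, -1.0]]
contact_force: [-0.2, -0.0, -3.1]
opening: 0.29
grasp_force: 39.4
t 38.7 pos [0.5428 0.0424 0.1271] line -90.0 open 0.29 F [-0.2 -0.  -3.1] grip 39.4
turn [-0.   -0.02 -0.  ] then shift [-1.83 -7.14  0.18]
```

```bash
python3 -m inch '[[[0,0,0,-0.22,-0.89,0,0.6],[0,0,0,-0.23,-0.89,0,0.6],[0,0,0,-0.23,-0.89,0,0.6],[0,0,0,-0.23,-0.89,0,0.6],[0,0,0,-0.23,-0.89,0,0.6],[0,0,0,-0.23,-0.89,0,0.6],[0,0,0,-0.23,-0.9,0,0.6],[0,0,0,-0.23,-0.9,0,0.6]]]'
python3 -m inch '[[[0,0,0,0,0,0.3,0.6],[0,0,0,0,0,0.5,0.6],[0,0,0,0,0,0.5,0.6],[0,0,0,0,0,0.3,0.6],[0,0,0,0,0,0,0.6],[0,0,0,0,0,0,0.6],[0,0,0,0,0,0,0.6],[0,0,0,0,0,0,0.6]]]'
python3 go.py .4695 .328 .0256 90
```

```text
time_s: 39.7
tool_pos: [0.4683, 0.3289, 0.1245]
ee_rot: [[1.0, -0.0, -0.001], [-0.0, -1.0, -0.0], [-0.001, 0.0, -1.0]]
contact_force: [-0.2, -0.2, -1.7]
opening: 0.29
grasp_force: 39.6
time_s: 40.7
tool_pos: [0.4691, 0.3281, 0.0613]
ee_rot: [[1.0, -0.0, 0.0], [-0.0, -1.0, 0.0], [0.0, -0.0, -1.0]]
contact_force: [-0.7, 0.0, -1.0]
opening: 0.286
grasp_force: 39.7
t 40.7 pos [0.4691 0.3281 0.0613] line -90.0 open 0.286 F [-0.7  0.  -1. ] grip 39.7
turn [-0. -0. -0.] then shift [0.01 0.   0.89]
```

```bash
python3 -m inch '[[[0,0,0,0,0,0.32,0.6],[0,0,0,0,0,0.3,0.6],[0,0,0,0,0,0.18,0.6],[0,0,0,0,0,0.08,0.6],[0,0,0,0,0,0,0.6],[0,0,0,0,0,0,0.2],[0,0,0,0,0,0,0],[0,0,0,0,0,0,-0.2]]]'
python3 -m inch '[[[0,0,0,0,0,0,-0.2],[0,0,0,0,0,-0.3,-0.2],[0,0,0,0,0,-0.6,-0.2],[0,0,0,0,0,-0.8,-0.41],[0,0,0,0,0,-0.8,-0.41],[0,0,0,0,0,-0.8,-0.41],[0,0,0,0,0,-0.5,-0.41],[0,0,0,0,0,0,-0.41]]]'
python3 - <<'E'
from h import *
p=read_camera("scene"); cv2.imwrite("pics/a5.png",cv2.resize(p["frame"][120:330,40:420],None,fx=2,fy=2)); P=cloud(p)
for n in N[2:]:
    d=tip_of(p,n)[:1]; t=trace(p,n)[:1]
    if d: print(n,np.round(d[0]["point"],3),round(d[0]["confidence"],2),end=" ")
    if t:
        Q=P[t[0]["mask"]&(p["z_map"]>0)]; zt=np.percentile(Q[:,2],95); T=Q[Q[:,2]>zt-.006]; print("topc",((T.min(0)+T.max(0))/2).round(3))
E
```

```text
time_s: 41.7
tool_pos: [0.469, 0.328, 0.0258]
ee_rot: [[1.0, -0.0, 0.0], [-0.0, -1.0, 0.0], [0.0, -0.0, -1.0]]
contact_force: [0.7, 0.7, 0.6]
opening: 0.594
grasp_force: 0.0
time_s: 42.7
tool_pos: [0.4694, 0.3282, 0.1796]
ee_rot: [[1.0, -0.0, 0.002], [-0.0, -1.0, 0.002], [0.002, -0.002, -1.0]]
contact_force: [-0.1, -0.9, -0.1]
opening: 0.707
grasp_force: 0.0
brass_bush [ 0.509 -0.331  0.004] 0.68 topc [ 0.53  -0.329  0.048]
steel_nut [ 0.574 -0.322  0.004] 0.77 topc [ 0.576 -0.323  0.048]
blue_buffer [ 0.439 -0.334  0.004] 0.73 topc [ 0.463 -0.333  0.052]
black_pillar [0.605 0.325 0.005] 0.82 topc [0.608 0.328 0.053]
steel_pinion [0.468 0.328 0.003] 0.77 topc [0.473 0.327 0.048]
alu_bush [ 0.451  0.143 -0.002] 0.82 topc [0.453 0.142 0.044]
brass_nut [ 0.439 -0.054 -0.001] 0.89 topc [ 0.441 -0.053  0.045]
```

View pics/a5.png

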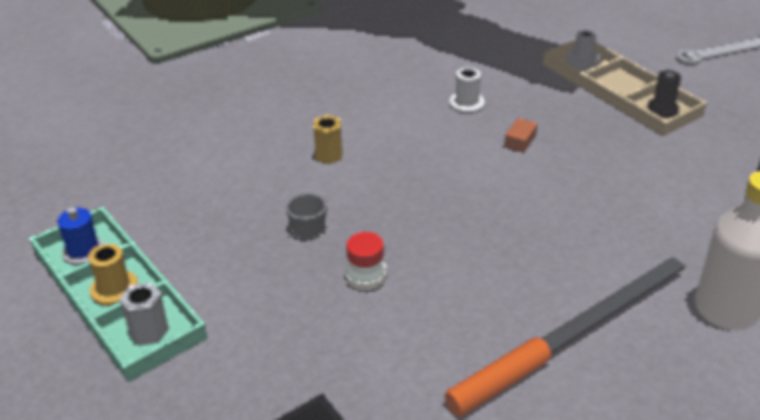

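The picture shows all five parts upright in their own compartments: mint (75,235), (108,270), (145,312); sand (585,50), (667,92). The spares at (467,88) and (327,138) haven't moved, and the arm is clear.

```bash
python3 -c "
from cell import order; print(order.sign_off())"
```

```text
the job is handed in; nothing more can be done
None
```

Both kits are made up and the job is handed in: all five parts stand upright in their own compartments and the two spares are where they were, though sign-off returned no verdict.

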